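Inch the pasta roller with its guard up

TASK

The electric pasta roller is to be inched slowly for cleaning: swing its stiff grille guard up until it stands about 110 degrees open, leaning a little back past upright, and let go of it there. Then press the palm plunger on the separate control box half way down with the fingertips and keep it there; never push it to the bottom, which trips the machine, and do not shift the other things on the worktop. Finish while still holding the plunger half way down.

Things in the scene. Friction and masses are not known exactly. Their poses are not given: they have to be found in the camera images.
- pasta_roller: Electric pasta roller, fixed to the worktop: aluminium end housings, two steel rollers lying along its y, about 200 (x) x 290 (y) mm, housings 120 mm high. Origin at the centre of the base's underside; -x is its front, z up. A grey motor box sits on its +y side. A thin delivery tray sticks out low (under 35 mm high) to 160 mm in front of the origin.
- guard_hinge (a point): Middle of the guard's hinge axis, on the roller at x +75 mm, z 128 mm; the axis runs along the roller's y. Fixed to the roller.
- guard_bar (a point): Middle of the guard's round black handle bar: 12 mm thick, 118 mm long along the roller's y, 140 mm from the hinge axis, on two rods 55 mm either side of its middle. Between them bar and grille are 40 mm apart; shut, over 20 mm is free below its axis: pinch it across from above, gripper opened about 30 mm. It turns in the grip, so the gripper can stay upright.
- guard (a joint): Angle of the guard, a steel grille 144 mm wide in the roller's y and 88 mm long plus the handle, in rad: 0 shut (lying level, bar towards the front), 1.57 upright, 1.92 is the wanted 110 degrees, stop at 2.6. The bar rises and swings back over the hinge. Stiff hinge (0.5 N m, about 4 to 6 N at the bar); it stays where it is left.
- control_box: Grey control box, fixed to the worktop, 100 x 90 mm, top at 54 mm, standing to the right of the roller in one of two places (the sugar tin stands in the other). Origin at the centre of its underside. Overhead behind it hangs a wall cabinet (world x over 0.55, y under -0.02, underside at z 0.54): keep the wrist clear of it.
- plunger_top (a point): Centre of the top of the round black palm plunger on the control box, 48 mm in diameter, nearly flat on top; 100 mm above the worktop when released. It moves down with the plunger.
- plunger (a joint): Travel of the plunger straight down in m: 0 released, 0.024 fully down, 0.012 half way. Sprung: about 3 N to start it, 7 N half way, 10 N at the bottom. It springs back when let go.
- sugar_tin: Square tin canister with a wooden lid and knob, 68 x 68 x 115 mm; leave alone. Origin under its centre.
- honey: Glass jar with a black cap, 65 mm across, 86 mm high; leave alone. Origin under its centre.
- cup_b: Small spotted cup, 65 x 90 x 56 mm with its handle; leave alone. Origin under its centre.
- glass_a: Clear tumbler, 81 mm across, 91 mm high; leave alone. Origin under its centre.
- wooden_spoon: Wooden spoon lying flat, 310 mm long, 14 mm high; leave alone. Origin under its middle.
- terracotta_jar: Open clay jar, 134 mm across, 146 mm high, at the right; leave alone. Origin under its centre.

How it is judged:
By the outcome, as a careful person would: the job done as asked, in the order asked, and still so for the second after the job is handed in, while the arm keeps its last pose, push and grip.
It also fails if it takes over 61 s, if anything falls off the work surface, if the arm or the gripper's body presses on something with over 40 N, if the wrist force passes 120 N, or if a joint passes its speed limit or range.

ROBOT

A 6-joint arm with a two-finger parallel gripper is mounted at the origin on a cart in front of the work surface, level with it; the furniture and walls round the work are solid. World frame = base frame: x ahead of the robot, y to its left, z up, the work surface at z = 0. Lengths are in m, angles in rad, forces in N, time in s.
With the tool pointing down it reaches from about 0.35 to 0.975 m from the base axis. Payload 4.9 kg.
Tool frame: the origin (TCP) lies at the very end of the fingers, on their centre line; the grasp point (between the pads) lies ctrl.grip_point_offset behind it (ctrl.grip_point_offset is the distance from the TCP to the grasp point, in m); z points along the fingers, y is the line along which they close (so a half turn about z gives the same grasp; the last joint's range is limited). The gripper opens to 85 mm and grips with 20 to 120 N. Pads are 22 mm wide; open, the fingers measure 114 mm over their backs; the gripper's body (76 mm by 85 mm) begins 54 mm behind the grasp point. The pads swing forward as they close: fully open they stand 13 mm farther back than shut.
Start: joints at [1.134, 0.053, 1.613, -0, 1.476, -0.119], TCP at [0.195, 0.594, 0.231] pointing down, gripper open.
Joint ranges: [-3.01, 3.01], [-1.01, 2.22], [0.06, 2.58], [-1.02, 4.17], [0.09, 2.62], [-3.14, 3.14]. Speed limits (rad/s): [2.57, 2.57, 3.14, 3.14, 3.14, 3.14].

INTERFACE

Orientations are given as a rotation vector (axis times angle).
In Python, from station import ctrl gives the robot as it stands. The module is installed in compiled form; this text tells all that it offers.
- The arm moves only by the tool drive_tool, never from a script. Its argument "steps" is a list of rows, each an object with "translation": the shift along the tool's x, y, z normalised to -1 to 1, where 1 is 4 cm, a list of three; "angular": the turn, a rotation vector about the tool's x, y, z normalised to -1 to 1, where 1 is 8 degrees, a list of three; "gripper": the opening, from 0 (shut) to 1 (fully open). In form: [{"translation": [dx, dy, dz], "angular": [wx, wy, wz], "gripper": gripper}, ...]. A call has 1 to 8 rows; each row shifts and turns the commanded pose from where the row before left it, along the tool's axes as they then stand; what a row does not reach is not made up. A row lasts 1/8 s, in which the tool goes at most 62.5 mm and 10.7 degrees, less where a joint would pass 70% of its speed; a pose out of reach is approached as far as the arm can. A call with a number of a shift or a turn outside -1 to 1 is refused whole. A call with a gripper value outside its range is refused whole. The fingers move at their own pace and stop on an object; "force" is the grip in N (left out, the last holds). Time passes only in rows, so rows that do not move let the fingers close. It gives the time, the measured TCP pose, the force, the opening and the grip force at its end, in the units of the state.
- ctrl.get_obs(): the state, without advancing time (a new reading comes with each control period).
- ctrl.get_image(name): name is "scene" or "side" or "wrist"; returns a dict with "color" (480x640x3 uint8, red, green, blue), "depth" (480x640 float32, m along the optical axis (not along the pixel's ray), 0 where there is no reading), "fx", "fy", "cx", "cy" (pixels), "R" (3x3) and "t" (3): a world point X has camera coordinates R X + t. Camera axes: x right, y down, z forward; pixel columns grow to the right and rows downward; lengths in m; the calibration is good to about 2 mm. The wrist camera is an equidistant fisheye: a pixel r from the principal point sees the ray r / f radians off the axis. A picture is of the moment at which its call begins.
- ctrl.finish_job(): hands the job in; it is judged then, once.
The state is a dict: "t": time; "q": joint angles; "dq": joint speeds; "effort": joint torques, N m; "tool_pos": TCP position; "tool_rot": TCP orientation; "contact_force": force on the tool from outside, world axes, zero at the start; "wrist_torque": the same for the moment, N m; "opening": finger opening in m; "grip_force": force on a finger pad.
Only numpy, scipy, OpenCV 4.12 (cv2) and the standard library are available. Lean on these libraries where they do the work, as an engineer would, in place of code of your own. Each camera call takes 0.05 s, during which the arm holds its last target. There are 200 camera calls.

## Working session

There is one attempt and no reset: what is moved stays moved. The work goes in short steps, Python scripts to look and compute and a tool call to move; the robot and the scene stay as the last step left them, time stands still between calls to the robot, and variables do not carry over. Pictures are saved under pics/ and viewed, at most 10 in all, crops included, and the job is handed in when it is done.

Besides the shell and the picture viewer there is one more tool, called after "Request:" by a JSON object that holds its "fn" and its "kwargs". drive_tool: Moves the arm, as the interface text tells. Its arguments: {"type":"object","properties":{"steps":{"type":"array"},"force":{"type":"number"}},"required":["steps"]}

```bash
mkdir -p pics; cat > h.py <<'E'
from station import ctrl
import numpy as np, cv2
from scipy.spatial.transform import Rotation as Ro
def cloud(im):
    v,u=np.mgrid[0:480,0:640]; d=im["depth"]
    P=np.stack([(u-im["cx"])/im["fx"]*d,(v-im["cy"])/im["fy"]*d,d],-1)
    return (P-im["t"])@im["R"]
def save(im,n): cv2.imwrite(f"pics/{n}.png",im["color"][:,:,::-1])
def ray(im,u,v):
    d=np.array([(u-im["cx"])/im["fx"],(v-im["cy"])/im["fy"],1.])
    return -im["R"].T@im["t"], im["R"].T@d
def onplane(im,u,v,z):
    o,d=ray(im,u,v); return o+d*(z-o[2])/d[2]
def tri(im1,p1,im2,p2):
    o1,d1=ray(im1,*p1);o2,d2=ray(im2,*p2)
    s=np.linalg.lstsq(np.stack([d1,-d2],1),o2-o1,rcond=None)[0]
    a,b=o1+d1*s[0],o2+d2*s[1]; return (a+b)/2,np.linalg.norm(a-b)
E
python3 - <<'E'
from h import *
for n in("scene","side"):
    im=ctrl.get_image(n); save(im,n+"0"); np.savez(f"{n}0.npz",**im)
    print(n,-im["R"].T@im["t"],im["R"][2],im["fx"],(im["depth"]>0).mean())
o=ctrl.get_obs(); print(o, ctrl.grip_point_offset)
E
```

```text
scene [-0.16392667 -1.00106435  0.80301844] [ 0.56497327  0.63234487 -0.5300426 ] 439.47988897982054 0.9959407552083334
side [ 0.357119   -1.29346421  0.63851425] [ 0.15601121  0.89293829 -0.42228155] 520.6838548286925 0.9960221354166666
{'t': 0.1, 'q': array([ 1.13400640e+00,  5.33462788e-02,  1.61413838e+00, -6.97710785e-06,
        1.47601387e+00, -1.19006965e-01]), 'dq': array([ 0.000106  , -0.00294236, -0.00306343, -0.00125248,  0.0019795 ,
       -0.00135575]), 'effort': array([-2.71540239e-04, -3.94905531e+01, -3.71363139e+01, -1.46909210e-04,
        4.01093755e-03, -1.51775527e-05]), 'tool_pos': array([0.19505531, 0.59319365, 0.23016253]), 'tool_rot': array([-4.96991653e-01, -3.10150810e+00,  2.88139340e-03]), 'contact_force': array([-1.04114069, -0.50438628, -0.20404013]), 'wrist_torque': array([-0.01152102, -0.00899644,  0.00609283]), 'grip_force': 0.0, 'opening': 0.08528976935389421} 0.0187
```

View pics/scene0.png

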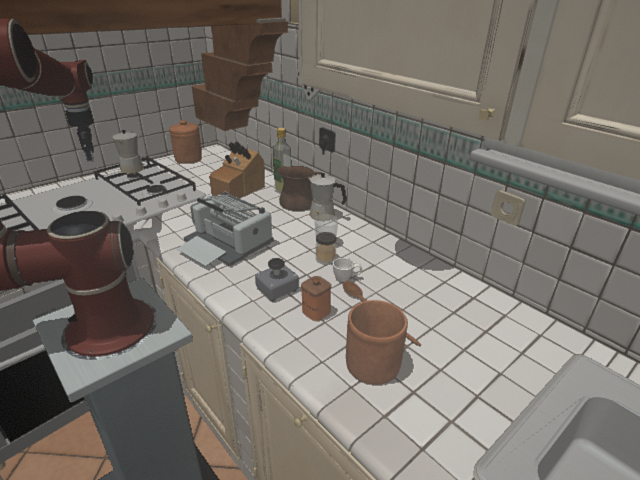

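View pics/side0.png

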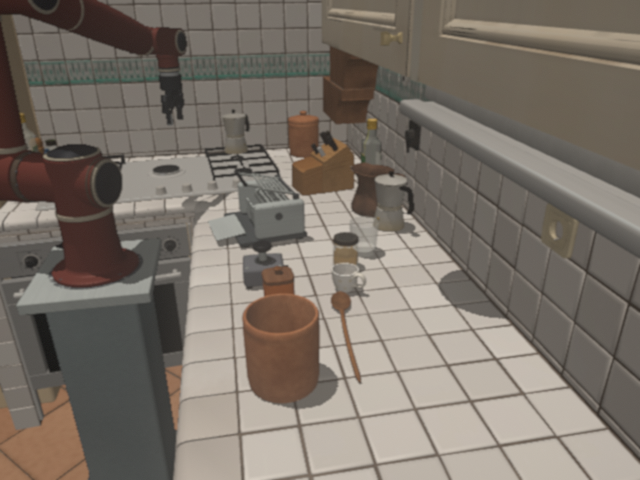

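The scene view shows the roller near (230,222), with its guard and bar around (225,208). The plunger is near (276,265) and the sugar tin near (316,298). In the side view the plunger is at (262,246) and the guard at (265,190). Next I'll measure with depth and enlarged crops.

```bash
python3 - <<'E'
from h import *
for n,(u0,u1,v0,v1) in {"scene":(180,290,185,290),"side":(205,315,165,270)}.items():
    im=dict(np.load(n+"0.npz")); P=cloud(im); np.save(n+"P.npy",P)
    c=cv2.resize(im["color"][v0:v1,u0:u1],None,fx=5.5,fy=5.5,interpolation=cv2.INTER_CUBIC)
    cv2.imwrite(f"pics/c_{n}.png",c[:,:,::-1])
    # plunger: dark near top
    g=im["color"].max(-1); m=(g<70)&(abs(P[...,2]-.09)<.02)&(P[...,1]<0.1)&(P[...,0]>.3)
    m[:v0]=0;m[v1:]=0;m[:,:u0]=0;m[:,u1:]=0
    k,l,s,ce=cv2.connectedComponentsWithStats(m.astype(np.uint8))
    for i in range(1,k):
        if s[i,4]>15: q=P[l==i]; print(n,s[i],ce[i],q.min(0).round(3),q.max(0).round(3))
    # high points of roller
    sub=np.zeros_like(m);sub[v0:v1,u0:u1]=1
    b=sub&(P[...,2]>.10)&(P[...,2]<.2)&(P[...,1]>-.1); q=P[b]
    print(n,len(q),q.min(0),q.max(0))
E
```

```text
scene [253 228   5   6  19] [255.05263158 230.84210526] [0.479 0.039 0.076] [0.499 0.05  0.096]
scene [269 259  15  10 118] [275.99152542 263.42372881] [ 0.401 -0.179  0.091] [ 0.442 -0.139  0.105]
scene 1401 [0.38128618 0.03350332 0.10002877] [0.56505554 0.31511246 0.17475361]
side [276 214   6   5  21] [278.38095238 216.04761905] [0.484 0.037 0.08 ] [0.498 0.05  0.094]
side [253 241  18  11 156] [261.76282051 245.63461538] [ 0.406 -0.181  0.091] [ 0.448 -0.138  0.104]
side 1558 [0.38385177 0.0329746  0.10000934] [0.66381281 0.46552404 0.17518197]
```

View pics/c_scene.png

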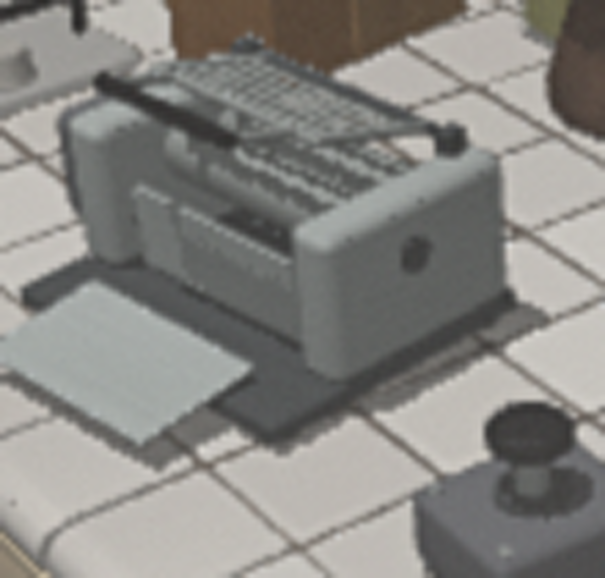

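View pics/c_side.png

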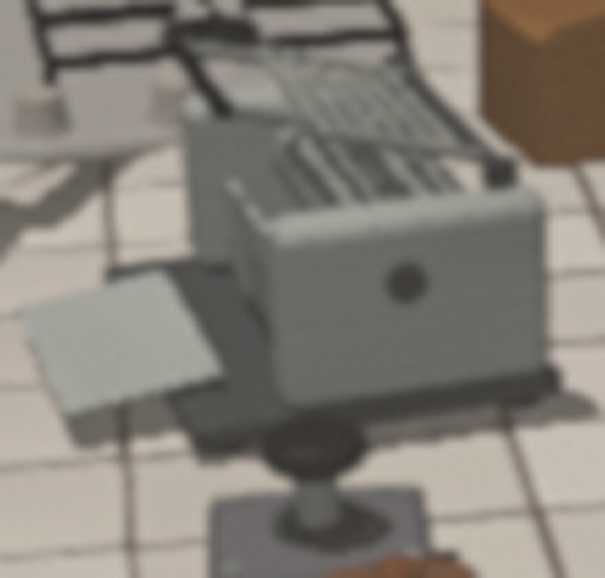

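The scene crop shows the bar from about (105,83) to (232,137) and the hinge ears at (450,138) and (247,47). In the side crop the bar runs from about (183,45) to (222,108) and the near ear is at (500,172). The plunger disc is at (530,433) in the scene crop and (315,440) in the side crop.

```bash
python3 - <<'E'
from h import *
S=dict(np.load("scene0.npz"));D=dict(np.load("side0.npz"));PS=np.load("sceneP.npy");PD=np.load("sideP.npy")
f=lambda u,v:(180+u/5.5-.4,185+v/5.5-.4); g=lambda u,v:(205+u/5.5-.4,165+v/5.5-.4)
for n,a,b in [("barnear",(232,137),(222,108)),("barfar",(105,83),(183,45)),("earnear",(450,138),(500,172)),("plunger",(530,433),(315,442))]:
    print(n,tri(S,f(*a),D,g(*b)))
for n,P,im,(u0,u1,v0,v1) in (("scene",PS,S,(180,290,185,240)),("side",PD,D,(205,315,165,225))):
    sub=np.zeros((480,640),bool);sub[v0:v1,u0:u1]=1
    dark=im["color"].max(-1)<75
    b=sub&dark&(P[...,2]>.115)&(P[...,2]<.19)&(P[...,0]<.46)&(P[...,1]>0)&(P[...,1]<.4); q=P[b]
    print(n,"bar",len(q),q.mean(0),q.min(0),q.max(0))
    u_,s_,vt=np.linalg.svd(q-q.mean(0)); print(vt[0],s_)
    # near side face of housing -> yaw
    b=sub&(P[...,2]>.04)&(P[...,2]<.1)&(P[...,1]<.1)&(P[...,1]>0)&(P[...,0]>.35)&(P[...,0]<.6);q=P[b]
    l=cv2.fitLine(q[:,:2].astype(np.float32),cv2.DIST_HUBER,0,.003,.003).ravel(); print("face",len(q),l,q.min(0),q.max(0))
    # tray
    b=(P[...,2]>.015)&(P[...,2]<.04)&(P[...,0]<.45)&(P[...,0]>.2)&(P[...,1]>0)&(P[...,1]<.4)&(im["color"].min(-1)>110);q=P[b][:,:2].astype(np.float32)
    print("tray",len(q),cv2.minAreaRect(q))
E
```

```text
barnear (array([0.40696698, 0.09619268, 0.16889052]), np.float64(0.001056663926696422))
barfar (array([0.39177292, 0.21536548, 0.16380859]), np.float64(0.0031549995802394666))
earnear (array([0.54637785, 0.08870517, 0.12587868]), np.float64(0.0005867785979423934))
plunger (array([ 0.42722675, -0.15262012,  0.09400068]), np.float64(0.004152443611044362))
scene bar 93 [0.39431749 0.14439937 0.16957661] [0.38200022 0.09185726 0.1587954 ] [0.41086115 0.21270255 0.17475361]
[ 0.16335834 -0.98655629 -0.00455387] [0.34404664 0.03790363 0.02682458]
face 446 [0.988958   0.14819586 0.5054287  0.05012883] [0.41982654 0.03371248 0.04055413] [0.56537709 0.09948398 0.09995101]
tray 787 ((0.3552118241786957, 0.17219886183738708), (0.1282672882080078, 0.2540819048881531), 5.253955841064453)
side bar 40 [0.39633639 0.1495902  0.17142855] [0.38385177 0.08836983 0.16550875] [0.40936509 0.21106126 0.17518197]
[ 0.16840159 -0.98549291 -0.0210864 ] [0.2593457  0.01448038 0.01089552]
face 677 [0.98600435 0.16671972 0.49986225 0.04844846] [0.42336338 0.02917243 0.04743567] [0.5666238  0.06628468 0.09992197]
tray 636 ((0.34260886907577515, 0.1655285507440567), (0.10139160603284836, 0.20491823554039001), 1.1193196773529053)
```

```bash
python3 - <<'E'
from h import *
S=dict(np.load("scene0.npz"));D=dict(np.load("side0.npz"))
c,s=np.cos(.155),np.sin(.155); H=np.array([.53,.172,.128])
for n,im in(("scene",S),("side",D)):
    P=np.load(n+"P.npy"); Q=(P-H)@np.array([[c,-s,0],[s,c,0],[0,0,1]])
    m=(abs(Q[...,1])<.078)&(Q[...,2]>-.01)&(Q[...,2]<.06)&(Q[...,0]>-.16)&(Q[...,0]<.03)
    q=Q[m]
    for a in np.arange(-.15,.03,.015):
        k=abs(q[:,0]-a)<.0075
        if k.sum(): print(n,round(a,3),k.sum(),np.percentile(q[k,2],[20,50,90,100]).round(4),q[k,1].min().round(3),q[k,1].max().round(3))
E
```

```text
scene -0.15 5 [0.0415 0.0432 0.0439 0.0442] -0.046 0.045
scene -0.135 106 [0.0379 0.0415 0.0448 0.0468] -0.059 0.062
scene -0.12 16 [0.0327 0.035  0.0386 0.0413] -0.058 0.057
scene -0.105 20 [0.0281 0.031  0.0328 0.0341] -0.056 0.061
scene -0.09 82 [0.0241 0.0272 0.0297 0.0324] -0.073 0.071
scene -0.075 54 [0.021  0.0224 0.0251 0.027 ] -0.078 0.073
scene -0.06 56 [0.0166 0.0179 0.0198 0.0208] -0.075 0.074
scene -0.045 57 [0.0121 0.0137 0.0161 0.0193] -0.075 0.078
scene -0.03 53 [0.0085 0.0101 0.0121 0.0152] -0.075 0.077
scene -0.015 60 [0.0042 0.0054 0.0076 0.0091] -0.072 0.074
scene -0.0 76 [0.0017 0.0039 0.006  0.0085] -0.076 0.075
side -0.135 72 [0.0408 0.0435 0.046  0.0472] -0.064 0.061
side -0.12 27 [0.0335 0.0368 0.04   0.0412] -0.065 0.058
side -0.105 27 [0.0306 0.0317 0.0357 0.0381] -0.064 0.059
side -0.09 61 [0.0258 0.0285 0.0308 0.0343] -0.076 0.068
side -0.075 59 [0.0223 0.024  0.0291 0.0303] -0.078 0.072
side -0.06 61 [0.0178 0.019  0.0227 0.0244] -0.076 0.078
side -0.045 57 [0.0134 0.0148 0.0176 0.0212] -0.075 0.075
side -0.03 55 [0.0097 0.0109 0.0138 0.0158] -0.077 0.072
side -0.015 55 [0.0054 0.0067 0.0093 0.0123] -0.076 0.072
side -0.0 77 [0.0026 0.0048 0.0066 0.0083] -0.075 0.077
```

The grille is a straight slope through the hinge, so the guard currently stands ajar at about 0.28 rad. The bar is near (0.397, 0.151, 0.167). I'll turn the tool and raise it first.

Request:
{"fn": "drive_tool", "kwargs": {"steps": [{"translation": [0,0,-0.3],"angular": [0,0,0.98],"gripper": 1},{"translation": [0,0,-0.3],"angular": [0,0,0.98],"gripper": 1},{"translation": [0,0,-0.3],"angular": [0,0,0.98],"gripper": 1},{"translation": [0,0,-0.3],"angular": [0,0,0.98],"gripper": 1},{"translation": [0,0,-0.3],"angular": [0,0,0.98],"gripper": 1},{"translation": [0,0,-0.3],"angular": [0,0,0.98],"gripper": 1},{"translation": [0,0,-0.3],"angular": [0,0,0.98],"gripper": 1},{"translation": [0,0,-0.3],"angular": [0,0,0.98],"gripper": 1}]}}

```text
t: 1.1
tool_pos: [0.1931, 0.592, 0.3213]
tool_rot: [-2.043, -2.385, 0.017]
contact_force: [-0.1, -0.8, -0.3]
opening: 0.0854
grip_force: 0.0
```

```bash
cat >> h.py <<'E'
def plan(target,yaw=8.9):
    o=ctrl.get_obs(); R=Ro.from_rotvec(o["tool_rot"])
    y=R.as_matrix()[:,1]; x=np.array([-np.sin(np.radians(yaw)),np.cos(np.radians(yaw)),0]); 
    yy=np.array([np.cos(np.radians(yaw)),np.sin(np.radians(yaw)),0]); W=Ro.from_matrix(np.stack([x,yy,np.cross(x,yy)],1))
    print("t",round(o["t"],2),"pos",o["tool_pos"].round(4),"q",o["q"].round(2),"F",o["contact_force"].round(1),"grip",round(o["grip_force"],1),"open",round(o["opening"],4))
    print("shift units",(R.inv().apply(np.array(target)-o["tool_pos"])/.04).round(3),"turn units",(np.degrees((R.inv()*W).as_rotvec())/8).round(3))
E
python3 -c "
from h import *
plan([.397,.151,.30])"
```

```text
t 1.1 pos [0.1931 0.592  0.3213] q [1.13 0.02 1.5  0.   1.63 0.98] F [-0.1 -0.8 -0.3] grip 0.0 open 0.0854
shift units [-11.674   3.346   0.578] turn units [-0.064  0.047 -0.007]
```

Request:
{"fn": "drive_tool", "kwargs": {"steps": [{"translation": [-0.8,0.23,0],"angular": [0,0,0],"gripper": 1},{"translation": [-0.8,0.23,0],"angular": [0,0,0],"gripper": 1},{"translation": [-0.8,0.23,0],"angular": [0,0,0],"gripper": 1},{"translation": [-0.8,0.23,0],"angular": [0,0,0],"gripper": 1},{"translation": [-0.8,0.23,0],"angular": [0,0,0],"gripper": 1},{"translation": [-0.8,0.23,0],"angular": [0,0,0],"gripper": 1},{"translation": [-0.8,0.23,0],"angular": [0,0,0],"gripper": 1},{"translation": [-0.8,0.23,0],"angular": [0,0,0],"gripper": 1}]}}

```text
t: 2.1
tool_pos: [0.3084, 0.3514, 0.3265]
tool_rot: [-2.038, -2.39, 0.002]
contact_force: [-0.0, 0.2, -0.7]
opening: 0.0852
grip_force: 0.0
```

Request:
{"fn": "drive_tool", "kwargs": {"steps": [{"translation": [-0.8,0.23,0.08],"angular": [0,0,0],"gripper": 1},{"translation": [-0.8,0.23,0.08],"angular": [0,0,0],"gripper": 1},{"translation": [-0.8,0.23,0.08],"angular": [0,0,0],"gripper": 1},{"translation": [-0.8,0.23,0.08],"angular": [0,0,0],"gripper": 1},{"translation": [-0.8,0.23,0.08],"angular": [0,0,0],"gripper": 1},{"translation": [-0.8,0.23,0.08],"angular": [0,0,0],"gripper": 1},{"translation": [-0.8,0.23,0.08],"angular": [0,0,0],"gripper": 1},{"translation": [0,0,0],"angular": [0,0,0],"gripper": 0.35}]}}

```text
t: 3.1
tool_pos: [0.4074, 0.14, 0.304]
tool_rot: [-2.042, -2.386, 0.002]
contact_force: [-1.1, 0.4, -0.3]
opening: 0.0698
grip_force: 0.0
```

```bash
python3 -c "
from h import *
plan([.397,.151,.30])
im=ctrl.get_image('wrist'); save(im,'w1'); np.savez('w1.npz',**im); print(im['fx'],im['cx'],im['cy'],-im['R'].T@im['t'],im['R'])"
```

```text
t 3.1 pos [0.4074 0.14   0.304 ] q [ 0.16 -0.47  1.94 -0.    1.67  0.  ] F [-1.1  0.4 -0.3] grip 0.0 open 0.0698
shift units [ 0.311 -0.214  0.1  ] turn units [-0.012  0.001 -0.004]
371.64829954431775 319.38281672676464 247.21173620744145 [0.39644788 0.20540619 0.44687024] [[ 9.88014685e-01  1.54359562e-01 -3.28739965e-04]
 [ 1.49164244e-01 -9.54208598e-01  2.59299015e-01]
 [ 3.97115959e-02 -2.56240271e-01 -9.65797035e-01]]
```

View pics/w1.png

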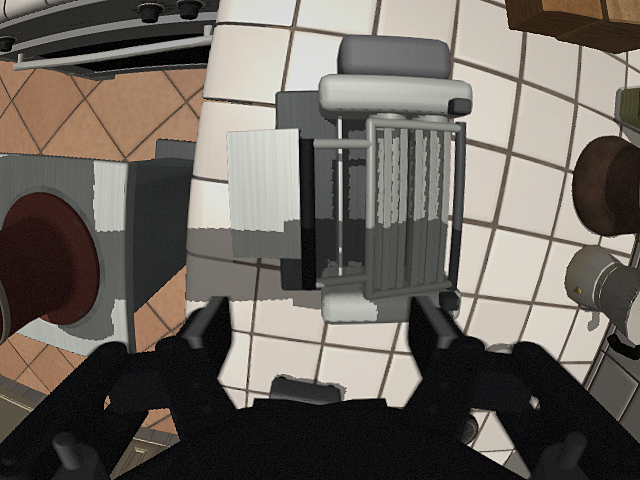

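The wrist view shows the bar from about (306,138) to (309,289), with the hinge ears at (459,106) and (449,300). I'll refine the positions from this.

```bash
python3 - <<'E'
from h import *
im=dict(np.load("w1.npz")); C=-im["R"].T@im["t"]
def pt(u,v,z):
    x,y=(u-im["cx"])/im["fx"],(v-im["cy"])/im["fy"]; r=np.hypot(x,y)
    d=im["R"].T@np.array([np.sin(r)*x/r,np.sin(r)*y/r,np.cos(r)]); return C+d*(z-C[2])/d[2]
dark=im["color"].max(-1)<45
m=np.zeros_like(dark); m[130:300,296:318]=dark[130:300,296:318]
k,l,s,ce=cv2.connectedComponentsWithStats(m.astype(np.uint8)); i=1+s[1:,4].argmax(); print(s[i],ce[i])
v,u=np.where(l==i); z=.167
for vv in (150,180,213,240,270): 
    uu=u[v==vv]; print(vv,uu.min(),uu.max(),pt(uu.mean(),vv,z).round(4))
a,b=pt(306,s[i,1],z),pt(308.5,s[i,1]+s[i,3]-1,z); print(a,b,(a+b)/2,np.linalg.norm(a-b),np.degrees(np.arctan2(b[0]-a[0],a[1]-b[1])))
e1,e2=pt(459,106,.13),pt(449,300,.13); print("ears",e1,e2,(e1+e2)/2)
print("plunger depth check", im["depth"][213,307])
E
```

```text
[ 296  131   22  159 2506] [307.11292897 218.80007981]
150 299 313 [0.3865 0.2037 0.167 ]
180 300 314 [0.3907 0.1814 0.167 ]
213 301 314 [0.3948 0.1565 0.167 ]
240 301 317 [0.3991 0.1356 0.167 ]
270 296 316 [0.4006 0.111  0.167 ]
[0.38435986 0.21784313 0.167     ] [0.4046653  0.09526377 0.167     ] [0.39451258 0.15655345 0.167     ] 0.1242497918197125 9.40571067125783
ears [0.5108101  0.26715639 0.13      ] [0.54127906 0.08852148 0.13      ] [0.52604458 0.17783893 0.13      ]
plunger depth check 0.2772673
```

Request:
{"fn": "drive_tool", "kwargs": {"steps": [{"translation": [0.41,-0.22,0.3],"angular": [0,0,-0.06],"gripper": 0.35},{"translation": [0,0,0.4],"angular": [0,0,0],"gripper": 0.35},{"translation": [0,0,0.4],"angular": [0,0,0],"gripper": 0.35},{"translation": [0,0,0.4],"angular": [0,0,0],"gripper": 0.35},{"translation": [0,0,0],"angular": [0,0,0],"gripper": 0.35}]}}

```text
t: 3.78
tool_pos: [0.3951, 0.1559, 0.2427]
tool_rot: [-2.028, -2.397, 0.005]
contact_force: [0.2, -1.0, -0.8]
opening: 0.0298
grip_force: 0.0
```

```bash
python3 -c "
from h import *
plan([.396,.155,.151],9.4)
im=ctrl.get_image('wrist'); save(im,'w2')"
```

```text
t 3.77 pos [0.3951 0.1559 0.2427] q [ 0.2  -0.46  2.04 -0.    1.57  0.03] F [ 0.2 -1.  -0.8] grip 0.0 open 0.0298
shift units [-0.027  0.027  2.292] turn units [-0.026  0.001  0.017]
```

View pics/w2.png

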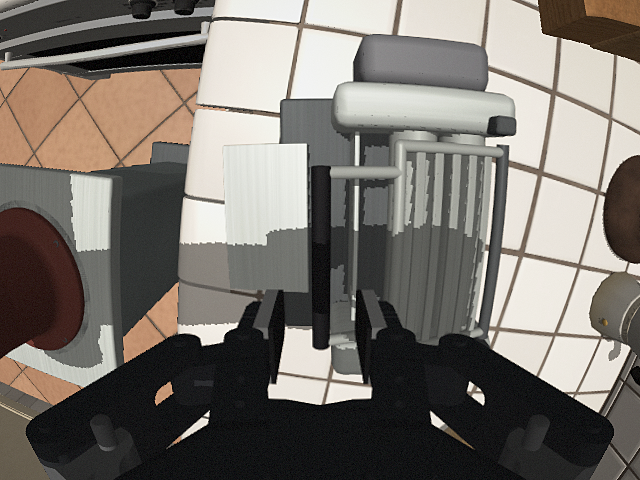

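The bar, at column 321, lies centred between the fingers at columns 275 and 362. Now I'll descend and close.

Request:
{"fn": "drive_tool", "kwargs": {"steps": [{"translation": [0,0,0.5],"angular": [0,0,0],"gripper": 0.35},{"translation": [0,0,0.5],"angular": [0,0,0],"gripper": 0.35},{"translation": [0,0,0.5],"angular": [0,0,0],"gripper": 0.35},{"translation": [0,0,0.4],"angular": [0,0,0],"gripper": 0.35},{"translation": [0,0,0.39],"angular": [0,0,0],"gripper": 0.35},{"translation": [0,0,0],"angular": [0,0,0],"gripper": 0.35}]}}

```text
t: 4.58
tool_pos: [0.395, 0.1561, 0.1515]
tool_rot: [-2.028, -2.397, 0.004]
contact_force: [0.5, -0.1, -0.2]
opening: 0.0301
grip_force: 0.0
```

Request:
{"fn": "drive_tool", "kwargs": {"steps": [{"translation": [0,0,0],"angular": [0,0,0],"gripper": 0},{"translation": [0,0,0],"angular": [0,0,0],"gripper": 0},{"translation": [0,0,0],"angular": [0,0,0],"gripper": 0},{"translation": [0,0,0],"angular": [0,0,0],"gripper": 0}], "force": 40}}

```text
t: 5.08
tool_pos: [0.3954, 0.1562, 0.1537]
tool_rot: [-2.028, -2.398, 0.002]
contact_force: [-5.8, -0.9, 1.6]
opening: 0.0104
grip_force: 39.1
```

```bash
python3 - <<'E'
from h import *
plan([.396,.155,.151],9.4)
o=ctrl.get_obs(); p=o["tool_pos"]; R=Ro.from_rotvec(o["tool_rot"])
# arc rows about hinge, start angle from hinge z
th0=.283; r=.14; e=np.array([np.cos(np.radians(9.4)),np.sin(np.radians(9.4)),0])
pos=lambda t: r*(-np.cos(t)*e+np.array([0,0,np.sin(t)]))
ts=np.linspace(th0,1.92,24)
prev=pos(th0)
for t in ts[1:]:
    c=pos(t); print(round(t,3),(R.inv().apply(c-prev)/.04).round(3)); prev=c
E
```

```text
t 5.08 pos [0.3954 0.1562 0.1537] q [ 0.2  -0.4   2.14 -0.    1.4   0.03] F [-5.8 -0.9  1.6] grip 39.1 open 0.0104
shift units [-0.032  0.011  0.068] turn units [-0.013  0.001  0.02 ]
0.354 [-0.     0.078 -0.237]
0.425 [-0.     0.094 -0.231]
0.497 [-0.     0.11  -0.223]
0.568 [-0.     0.126 -0.215]
0.639 [-0.     0.141 -0.205]
0.71 [-0.     0.155 -0.195]
0.781 [-0.001  0.169 -0.183]
0.852 [-0.001  0.181 -0.171]
0.924 [-0.001  0.193 -0.157]
0.995 [-0.001  0.204 -0.143]
1.066 [-0.001  0.213 -0.129]
1.137 [-0.001  0.222 -0.113]
1.208 [-0.001  0.229 -0.097]
1.279 [-0.001  0.236 -0.08 ]
1.351 [-0.001  0.241 -0.063]
1.422 [-0.001  0.245 -0.046]
1.493 [-0.001  0.247 -0.029]
1.564 [-0.001  0.249 -0.011]
1.635 [-0.001  0.249  0.007]
1.706 [-0.001  0.248  0.024]
1.778 [-0.001  0.245  0.042]
1.849 [-0.001  0.242  0.059]
1.92 [-0.001  0.237  0.076]
```

Request:
{"fn": "drive_tool", "kwargs": {"steps": [{"translation": [0,0.08,-0.24],"angular": [0,0,0],"gripper": 0},{"translation": [0,0.09,-0.23],"angular": [0,0,0],"gripper": 0},{"translation": [0,0.11,-0.22],"angular": [0,0,0],"gripper": 0},{"translation": [0,0.13,-0.21],"angular": [0,0,0],"gripper": 0},{"translation": [0,0.14,-0.2],"angular": [0,0,0],"gripper": 0},{"translation": [0,0.155,-0.195],"angular": [0,0,0],"gripper": 0}]}}

```text
t: 5.82
tool_pos: [0.4207, 0.1605, 0.2055]
tool_rot: [-2.024, -2.394, 0.013]
contact_force: [-15.9, -3.0, 4.5]
opening: 0.0104
grip_force: 38.9
```

```bash
cat >> h.py <<'E'
def arc(th_next):
    o=ctrl.get_obs(); p=o["tool_pos"]; a=np.radians(9.4); e=np.array([np.cos(a),np.sin(a),0])
    off=np.array([.3954,.1562,.1537])+.14*(np.cos(.283)*e-np.array([0,0,np.sin(.283)]))
    d=p-off; print("pos",p.round(4),"F",o["contact_force"].round(1),"open",round(o["opening"],4),"grip",round(o["grip_force"],1))
    print("th",np.arctan2(d[2],-d@e).round(3),"r",np.hypot(d[2],d@e).round(4))
    t=off+.14*(-np.cos(th_next)*e+np.array([0,0,np.sin(th_next)]))
    print((Ro.from_rotvec(o["tool_rot"]).inv().apply(t-p)/.04).round(3))
E
python3 -c "
from h import *
arc(.781)"
```

```text
pos [0.4207 0.1605 0.2055] F [-15.9  -3.    4.5] open 0.0104 grip 38.9
th 0.696 r 0.1417
[-0.003  0.23  -0.195]
```

Request:
{"fn": "drive_tool", "kwargs": {"steps": [{"translation": [0,0.1,-0.24],"angular": [0,0,0],"gripper": 0},{"translation": [0,0.16,-0.18],"angular": [0,0,0],"gripper": 0},{"translation": [0,0.18,-0.16],"angular": [0,0,0],"gripper": 0},{"translation": [0,0.2,-0.15],"angular": [0,0,0],"gripper": 0}]}}

```text
t: 6.32
tool_pos: [0.4491, 0.1652, 0.2341]
tool_rot: [-2.028, -2.398, 0.002]
contact_force: [0.1, 0.7, -11.1]
opening: 0.0103
grip_force: 38.8
```

```bash
python3 -c "
from h import *
arc(1.066)"
```

```text
pos [0.4491 0.1652 0.2341] F [  0.1   0.7 -11.1] open 0.0103 grip 38.8
th 0.981 r 0.1438
[-0.004  0.306 -0.076]
```

Request:
{"fn": "drive_tool", "kwargs": {"steps": [{"translation": [0,0.22,-0.11],"angular": [0,0,0],"gripper": 0},{"translation": [0,0.22,-0.11],"angular": [0,0,0],"gripper": 0},{"translation": [0,0.23,-0.09],"angular": [0,0,0],"gripper": 0},{"translation": [0,0.235,-0.08],"angular": [0,0,0],"gripper": 0},{"translation": [0,0.24,-0.06],"angular": [0,0,0],"gripper": 0}]}}

```text
t: 6.95
tool_pos: [0.4952, 0.173, 0.2571]
tool_rot: [2.028, 2.398, 0.003]
contact_force: [-8.1, -0.7, 6.2]
opening: 0.0102
grip_force: 39.2
```

```bash
python3 -c "
from h import *
arc(1.422)"
```

```text
pos [0.4952 0.173  0.2571] F [-8.1 -0.7  6.2] open 0.0102 grip 39.2
th 1.342 r 0.1463
[-0.009  0.311  0.102]
```

Request:
{"fn": "drive_tool", "kwargs": {"steps": [{"translation": [0,0.235,-0.07],"angular": [0,0,0],"gripper": 0},{"translation": [0,0.24,-0.05],"angular": [0,0,0],"gripper": 0},{"translation": [0,0.245,-0.035],"angular": [0,0,0],"gripper": 0},{"translation": [0,0.245,-0.015],"angular": [0,0,0],"gripper": 0},{"translation": [0,0.245,0],"angular": [0,0,0],"gripper": 0}]}}

```text
t: 7.58
tool_pos: [0.543, 0.1811, 0.2625]
tool_rot: [2.028, 2.398, 0.002]
contact_force: [-5.9, -1.5, -0.5]
opening: 0.01
grip_force: 39.4
```

```bash
python3 -c "
from h import *
arc(1.92)
im=ctrl.get_image('side');save(im,'s1');np.savez('s1.npz',**im)
im=ctrl.get_image('scene');save(im,'s2');np.savez('s2.npz',**im)
P=cloud(im);c,s=np.cos(.164),np.sin(.164); H=np.array([.527,.177,.128])
for n in('s1','s2'):
    P=cloud(dict(np.load(n+'.npz')));Q=(P-H)@np.array([[c,-s,0],[s,c,0],[0,0,1]])
    for z in np.arange(.0,.12,.012):
        m=(abs(Q[...,1])<.08)&(abs(Q[...,2]-z)<.006)&(abs(Q[...,0])<.06); q=Q[m]
        if len(q):print(n,z.round(3),len(q),np.percentile(q[:,0],[10,50,90]).round(3))
"
```

```text
pos [0.543  0.1811 0.2625] F [-5.9 -1.5 -0.5] open 0.01 grip 39.4
th 1.673 r 0.1486
[-0.014  0.816  0.409]
s1 0.0 62 [-0.002  0.001  0.006]
s1 0.012 51 [0.    0.004 0.006]
s1 0.024 42 [0.003 0.005 0.007]
s1 0.036 52 [0.004 0.007 0.009]
s1 0.048 50 [0.006 0.008 0.01 ]
s1 0.06 51 [0.007 0.009 0.01 ]
s1 0.072 52 [0.008 0.011 0.012]
s1 0.084 33 [0.009 0.011 0.015]
s1 0.096 53 [0.01  0.012 0.016]
s1 0.108 20 [0.012 0.015 0.019]
s2 0.0 97 [-0.005 -0.002  0.002]
s2 0.012 61 [-0.001  0.001  0.005]
s2 0.024 53 [-0.     0.003  0.006]
s2 0.036 55 [0.001 0.004 0.007]
s2 0.048 67 [0.002 0.004 0.007]
s2 0.06 72 [0.005 0.007 0.009]
s2 0.072 74 [0.006 0.009 0.011]
s2 0.084 58 [0.007 0.009 0.013]
s2 0.096 42 [0.006 0.01  0.012]
s2 0.108 15 [0.005 0.013 0.015]
```

The grille now leans about 0.12 rad past upright in both depth views, so the guard is at about 1.69 rad. Another 0.23 rad is needed.

Request:
{"fn": "drive_tool", "kwargs": {"steps": [{"translation": [0,0.25,0.04],"angular": [0,0,0],"gripper": 0},{"translation": [0,0.26,0.06],"angular": [0,0,0],"gripper": 0},{"translation": [0,0.27,0.08],"angular": [0,0,0],"gripper": 0},{"translation": [0,0,0],"angular": [0,0,0],"gripper": 0}]}}

```text
t: 8.18
tool_pos: [0.5751, 0.1865, 0.2544]
tool_rot: [2.026, 2.396, 0.008]
contact_force: [1.5, 2.2, 3.2]
opening: 0.0101
grip_force: 40.9
```

```bash
cat > ang.py <<'E'
from h import *
import sys
arc(1.92)
c,s=np.cos(.164),np.sin(.164); H=np.array([.527,.177,.128])
for n in('scene','side'):
    im=ctrl.get_image(n); np.savez(f'{n}_{sys.argv[1]}.npz',**im); save(im,f'{n}_{sys.argv[1]}')
    Q=(cloud(im)-H)@np.array([[c,-s,0],[s,c,0],[0,0,1]])
    m=(abs(Q[...,1])<.065)&(Q[...,2]>.02)&(Q[...,2]<.085)&(abs(Q[...,0])<.08); q=Q[m]
    l=cv2.fitLine(q[:,[0,2]].astype(np.float32),cv2.DIST_HUBER,0,.003,.003).ravel()
    print(n,len(q),"theta",np.pi-np.arctan2(abs(l[1]),abs(l[0])),l)
E
python3 ang.py a
```

```text
pos [0.5751 0.1865 0.2544] F [1.5 2.2 3.2] open 0.0101 grip 40.9
th 1.9 r 0.1478
[-0.014  0.001  0.207]
scene 272 theta 1.9133226 [0.33586758 0.9419092  0.02164536 0.06000088]
side 192 theta 1.9108238 [0.33351293 0.9427455  0.02440547 0.06293034]
```

The guard is at about 1.91 rad, so I'll release the bar and lift away.

Request:
{"fn": "drive_tool", "kwargs": {"steps": [{"translation": [0,0,0],"angular": [0,0,0],"gripper": 0.35},{"translation": [0,0,0],"angular": [0,0,0],"gripper": 0.35},{"translation": [0,0,-0.1],"angular": [0,0,0],"gripper": 0.35},{"translation": [0,0,-0.4],"angular": [0,0,0],"gripper": 0.35},{"translation": [0,0,-0.6],"angular": [0,0,0],"gripper": 0.35},{"translation": [0,0,-0.6],"angular": [0,0,0],"gripper": 0.35},{"translation": [0,0,-0.5],"angular": [0,0,0],"gripper": 0.35},{"translation": [0,0,0],"angular": [0,0,0],"gripper": 0.35}]}}

```text
t: 9.28
tool_pos: [0.5736, 0.1862, 0.343]
tool_rot: [2.027, 2.396, 0.006]
contact_force: [0.5, -0.5, -1.2]
opening: 0.03
grip_force: 0.0
```

```bash
python3 ang.py b; python3 - <<'E'
from h import *
for n in("scene","side"):
    im=dict(np.load(n+"_b.npz"));P=cloud(im)
    for lo,hi in((.092,.12),(.097,.12)):
        m=(P[...,2]>lo)&(P[...,2]<hi)&(P[...,0]>.38)&(P[...,0]<.48)&(P[...,1]<-.1)&(P[...,1]>-.22); q=P[m]
        print(n,len(q),q.mean(0),q.min(0),q.max(0),(q.min(0)+q.max(0))/2)
    m=(P[...,2]>.048)&(P[...,2]<.06)&(P[...,0]>.35)&(P[...,0]<.5)&(P[...,1]<-.05)&(P[...,1]>-.24); print(cv2.minAreaRect(P[m][:,:2].astype(np.float32)))
plan([.424,-.156,.2],0)
E
```

```text
pos [0.5736 0.1862 0.343 ] F [ 0.5 -0.5 -1.2] open 0.03 grip 0.0
th 1.771 r 0.233
[-0.012  0.03   2.422]
scene 285 theta 1.9071137 [0.33001292 0.9439764  0.01959459 0.05396407]
side 187 theta 1.9060524 [0.32901087 0.94432616 0.02103016 0.05264329]
scene 149 [ 0.42190274 -0.15971853  0.0985729 ] [ 0.40205547 -0.18032751  0.09219588] [ 0.44569267 -0.13486975  0.10362141] [ 0.42387407 -0.15759863  0.09790864]
scene 111 [ 0.42389895 -0.15677117  0.09989182] [ 0.40378996 -0.17862199  0.09701939] [ 0.44569267 -0.13486975  0.10362141] [ 0.42474131 -0.15674587  0.1003204 ]
((0.4241704046726227, -0.15565338730812073), (0.0943928062915802, 0.10054173320531845), 86.95806121826172)
side 169 [ 0.42769222 -0.16298614  0.09891721] [ 0.40587665 -0.18141306  0.09201625] [ 0.45189205 -0.13681179  0.10413212] [ 0.42888435 -0.15911242  0.09807418]
side 123 [ 0.42803361 -0.16016226  0.10053041] [ 0.4066651  -0.18141306  0.09700908] [ 0.44883443 -0.13681179  0.10413212] [ 0.42774977 -0.15911242  0.1005706 ]
((0.42836689949035645, -0.15480662882328033), (0.09622898697853088, 0.09775037318468094), 86.74728393554688)
t 9.38 pos [0.5726 0.186  0.3396] q [ 0.19 -0.04  1.53 -0.    1.65  0.02] F [ 0.1  0.7 -0.2] grip 0.0 open 0.03
shift units [-7.814 -5.08   3.492] turn units [-3.000e-03  1.000e-03  1.194e+00]
```

Request:
{"fn": "drive_tool", "kwargs": {"steps": [{"translation": [-0.5,-0.85,0],"angular": [0,0,0],"gripper": 0},{"translation": [-0.5,-0.85,0],"angular": [0,0,0],"gripper": 0},{"translation": [-0.6,-0.85,0],"angular": [0,0,0],"gripper": 0},{"translation": [-0.6,-0.85,0],"angular": [0,0,0],"gripper": 0},{"translation": [-0.7,-0.85,0],"angular": [0,0,0],"gripper": 0},{"translation": [-0.7,-0.8,0],"angular": [0,0,0],"gripper": 0},{"translation": [-0.8,0,0],"angular": [0,0,0],"gripper": 0},{"translation": [-0.8,0,0],"angular": [0,0,0],"gripper": 0}]}}

```text
t: 10.38
tool_pos: [0.4073, -0.0535, 0.3385]
tool_rot: [-2.028, -2.397, 0.001]
contact_force: [0.2, -0.6, 0.8]
opening: -0.0001
grip_force: 0.0
```

Request:
{"fn": "drive_tool", "kwargs": {"steps": [{"translation": [-0.8,0,0.3],"angular": [0,0,0.4],"gripper": 0},{"translation": [-0.8,0,0.5],"angular": [0,0,0.4],"gripper": 0},{"translation": [-0.8,0,0.6],"angular": [0,0,0.4],"gripper": 0},{"translation": [0,0,0.6],"angular": [0,0,0],"gripper": 0},{"translation": [0,0,0.6],"angular": [0,0,0],"gripper": 0},{"translation": [0,0,0],"angular": [0,0,0],"gripper": 0}]}}

```text
t: 11.12
tool_pos: [0.4168, -0.1471, 0.2322]
tool_rot: [-2.218, -2.216, 0.003]
contact_force: [-0.1, -0.0, 0.8]
opening: -0.0004
grip_force: 0.0
```

```bash
python3 -c "
from h import *
plan([.426,-.157,.115],0)
for n in('scene','side'):
    im=ctrl.get_image(n);save(im,n+'_p');np.savez(n+'_p.npz',**im)
im=ctrl.get_image('wrist'); save(im,'w3')"
```

```text
t 11.12 pos [ 0.4168 -0.1471  0.2322] q [-0.51 -0.41  2.01 -0.    1.54 -0.51] F [-0.1 -0.   0.8] grip 0.0 open -0.0004
shift units [-0.257  0.247  2.929] turn units [-0.044 -0.024 -0.008]
```

View pics/w3.png

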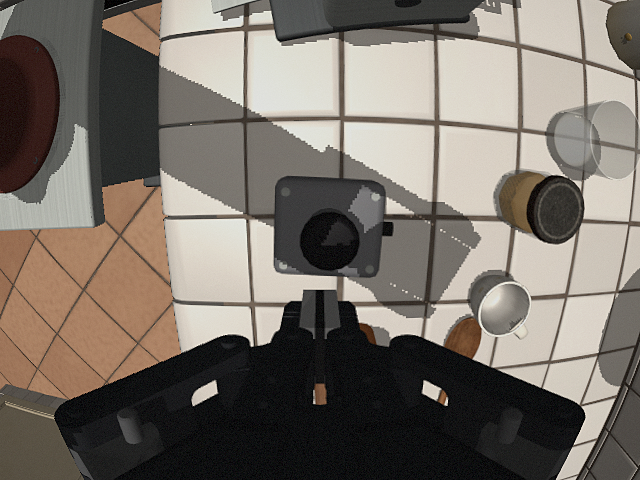

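The plunger disc in the wrist view is centred near (329,240), with a radius of about 29 px. I'll cast that ray onto z = 0.10.

```bash
python3 - <<'E'
from h import *
im=ctrl.get_image("wrist"); C=-im["R"].T@im["t"]
for u,v in((329,240),(300,240),(359,240)):
    x,y=(u-im["cx"])/im["fx"],(v-im["cy"])/im["fy"]; r=np.hypot(x,y)
    d=im["R"].T@np.array([np.sin(r)*x/r,np.sin(r)*y/r,np.cos(r)]); print(C+d*(.1-C[2])/d[2])
plan([.426,-.157,.115],0)
E
```

```text
[ 0.42565057 -0.15108924  0.1       ]
[ 0.40317369 -0.15106339  0.1       ]
[ 0.44900851 -0.15109139  0.1       ]
t 11.32 pos [ 0.4191 -0.1481  0.237 ] q [-0.51 -0.41  2.01  0.    1.54 -0.51] F [0.8 0.8 0.8] grip 0.0 open 0.0001
shift units [-0.221  0.169  3.051] turn units [ 0.01   0.006 -0.005]
```

Request:
{"fn": "drive_tool", "kwargs": {"steps": [{"translation": [-0.15,0.17,0.6],"angular": [0,0,0],"gripper": 0},{"translation": [0,0,0.6],"angular": [0,0,0],"gripper": 0},{"translation": [0,0,0.6],"angular": [0,0,0],"gripper": 0},{"translation": [0,0,0.6],"angular": [0,0,0],"gripper": 0},{"translation": [0,0,0.5],"angular": [0,0,0],"gripper": 0},{"translation": [0,0,0],"angular": [0,0,0],"gripper": 0},{"translation": [0,0,0],"angular": [0,0,0],"gripper": 0}]}}

```text
t: 12.2
tool_pos: [0.4263, -0.1544, 0.1215]
tool_rot: [2.221, 2.219, 0.001]
contact_force: [-0.2, -0.3, -0.9]
opening: -0.0002
grip_force: 0.0
```

Request:
{"fn": "drive_tool", "kwargs": {"steps": [{"translation": [0,0,0.1],"angular": [0,0,0],"gripper": 0},{"translation": [0,0,0],"angular": [0,0,0],"gripper": 0}]}}

```text
t: 12.45
tool_pos: [0.4256, -0.1541, 0.1163]
tool_rot: [2.222, 2.22, 0.0]
contact_force: [-0.6, 0.2, 0.1]
opening: -0.0
grip_force: 0.0
```

Request:
{"fn": "drive_tool", "kwargs": {"steps": [{"translation": [0,0,0.08],"angular": [0,0,0],"gripper": 0},{"translation": [0,0,0],"angular": [0,0,0],"gripper": 0}]}}

```text
t: 12.7
tool_pos: [0.4252, -0.1538, 0.1124]
tool_rot: [-2.222, -2.22, 0.0]
contact_force: [0.3, 0.6, 0.3]
opening: -0.0002
grip_force: 0.0
```

Request:
{"fn": "drive_tool", "kwargs": {"steps": [{"translation": [0,0,0.2],"angular": [0,0,0],"gripper": 0},{"translation": [0,0,0],"angular": [0,0,0],"gripper": 0},{"translation": [0,0,0],"angular": [0,0,0],"gripper": 0}]}}

```text
t: 13.08
tool_pos: [0.4253, -0.1539, 0.1045]
tool_rot: [-2.222, -2.22, 0.0]
contact_force: [-0.1, 0.6, -0.3]
opening: -0.0002
grip_force: 0.0
```

Request:
{"fn": "drive_tool", "kwargs": {"steps": [{"translation": [0,0,0.1],"angular": [0,0,0],"gripper": 0},{"translation": [0,0,0],"angular": [0,0,0],"gripper": 0},{"translation": [0,0,0],"angular": [0,0,0],"gripper": 0}]}}

```text
t: 13.45
tool_pos: [0.4254, -0.1539, 0.1007]
tool_rot: [-2.222, -2.22, 0.0]
contact_force: [-0.8, -0.0, -1.0]
opening: 0.0003
grip_force: 0.0
```

Request:
{"fn": "drive_tool", "kwargs": {"steps": [{"translation": [0,0,0.05],"angular": [0,0,0],"gripper": 0},{"translation": [0,0,0],"angular": [0,0,0],"gripper": 0},{"translation": [0,0,0],"angular": [0,0,0],"gripper": 0}]}}

```text
t: 13.82
tool_pos: [0.4255, -0.154, 0.099]
tool_rot: [2.222, 2.221, 0.0]
contact_force: [-2.3, 0.8, 3.0]
opening: 0.0002
grip_force: 1.8
```

Request:
{"fn": "drive_tool", "kwargs": {"steps": [{"translation": [0,0,0.1],"angular": [0,0,0],"gripper": 0},{"translation": [0,0,0.1],"angular": [0,0,0],"gripper": 0},{"translation": [0,0,0],"angular": [0,0,0],"gripper": 0},{"translation": [0,0,0],"angular": [0,0,0],"gripper": 0}]}}

```text
t: 14.32
tool_pos: [0.4256, -0.1541, 0.091]
tool_rot: [2.222, 2.22, 0.0]
contact_force: [-1.5, 0.2, 5.1]
opening: -0.0002
grip_force: 3.0
```

```bash
cat > st.py <<'E'
from h import *
import sys
L=[]
for n in ('scene','side')*4:
    im=ctrl.get_image(n); save(im,n+sys.argv[1]); L.append(ctrl.get_obs())
    P=cloud(im); m=(P[...,2]>.07)&(P[...,2]<.11)&(np.hypot(P[...,0]-.426,P[...,1]+.155)<.026)&(im["color"].max(-1)<60)
    print(n,m.sum(),np.percentile(P[m][:,2],[50,80,95]).round(4))
print(np.mean([o["tool_pos"] for o in L],0).round(4),np.mean([o["contact_force"] for o in L],0).round(2))
E
python3 st.py q1
```

```text
scene 49 [0.09   0.0913 0.1017]
side 101 [0.0901 0.0918 0.0929]
scene 39 [0.0903 0.0926 0.1021]
side 103 [0.0894 0.0917 0.0929]
scene 47 [0.0899 0.0929 0.1034]
side 110 [0.0899 0.092  0.0937]
scene 39 [0.0901 0.092  0.1029]
side 105 [0.0897 0.0919 0.0933]
[ 0.4257 -0.1541  0.091 ] [-1.92  1.12  6.01]
```

Request:
{"fn": "drive_tool", "kwargs": {"steps": [{"translation": [0,0,0.04],"angular": [0,0,0],"gripper": 0},{"translation": [0,0,0.035],"angular": [0,0,0],"gripper": 0},{"translation": [0,0,0],"angular": [0,0,0],"gripper": 0},{"translation": [0,0,0],"angular": [0,0,0],"gripper": 0},{"translation": [0,0,0],"angular": [0,0,0],"gripper": 0}]}}

```text
t: 15.35
tool_pos: [0.4257, -0.1541, 0.0881]
tool_rot: [2.222, 2.22, 0.0]
contact_force: [-0.7, 1.0, 6.7]
opening: -0.0
grip_force: 3.4
```

```bash
python3 st.py q2; python3 ang.py c
python3 -c "
import cv2;a=cv2.imread('pics/sideq2.png')[130:300,190:400];cv2.imwrite('pics/f.png',cv2.resize(a,None,fx=3.5,fy=3.5))"
```

```text
scene 47 [0.0869 0.0895 0.1017]
side 104 [0.0867 0.0891 0.0901]
scene 51 [0.0867 0.0897 0.1059]
side 100 [0.0868 0.0887 0.0898]
scene 46 [0.0876 0.0896 0.1017]
side 104 [0.0871 0.089  0.0897]
scene 50 [0.0874 0.0891 0.1058]
side 105 [0.0874 0.0893 0.0903]
[ 0.4257 -0.1541  0.0881] [-2.27  1.28  6.68]
pos [ 0.4257 -0.1541  0.0881] F [-2.1  1.2  6.6] open -0.0 grip 3.4
th -0.169 r 0.1575
[ 8.504  3.735 -3.951]
scene 55 theta 1.6227267 [ 0.05190693 -0.9986519   0.01018812  0.02894234]
side 185 theta 1.9000196 [0.32330808 0.9462938  0.02272648 0.05727823]
```

View pics/f.png

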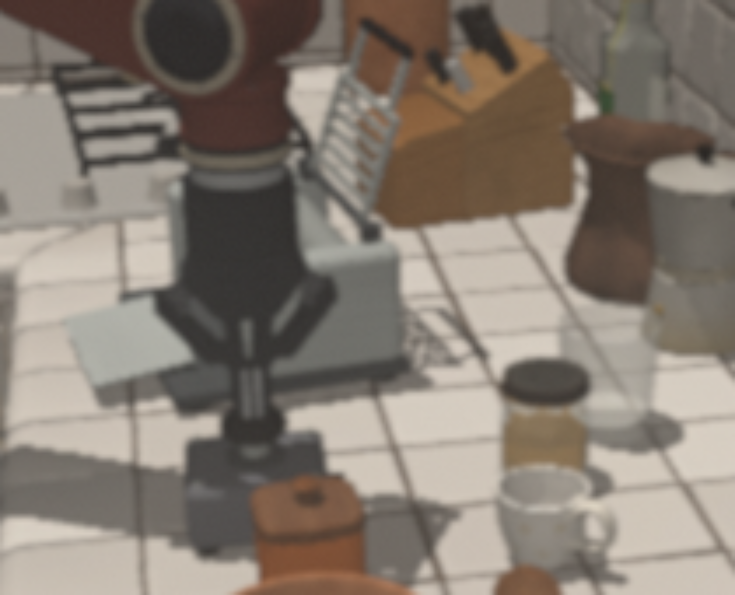

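The view shows the guard leaning back past upright, with its bar near (385,35). The fingertips are on the half-pressed plunger at (252,425), and nothing else has moved. The tip is at z 0.088 with 6.7 N, which matches half travel.

```bash
python3 -c "
from station import ctrl
print(ctrl.finish_job())"
```

```text
the job is handed in; nothing more can be done
None
```

The guard was released at about 1.91 rad (110 degrees) and stayed there, and the job was handed in with the fingertips holding the plunger about 12 mm (half way) down at 6.7 N; the verdict was not shown.

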